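# Seat the plaster mould and snap the toggle clamp shut

### The arm

A 6-joint arm with a two-finger parallel gripper is mounted at the origin on the work surface. World frame = base frame: x ahead of the robot, y to its left, z up, the work surface at z = 0. Lengths are in mm, angles in rad, forces in N, time in s.
With the tool pointing down it reaches from about 350 to 1000 mm from the base axis. Payload 7.1 kg.
Tool frame: the origin (TCP) lies midway between the tips of the shut fingers; the grasp point (between the pads) lies 19 mm behind it; z points along the fingers, y is the line along which they close (so a half turn about z gives the same grasp; the last joint's range is limited). The gripper opens to 85 mm and grips with 20 to 120 N. Pads are 22 mm wide; open, the fingers measure 114 mm over their backs; the gripper's body (76 mm by 85 mm) begins 54 mm behind the grasp point. The pads swing forward as they close: fully open they stand 13 mm farther back than shut.
Start: joints at [-1.203, 0.423, 1.63, -0, 1.089, -0.019], TCP at [235.783, -578.802, 231.319] pointing down, gripper open.
Joint ranges: [-3, 3], [-0.9, 2.11], [0.09, 2.58], [-1.31, 4.45], [0.11, 2.69], [-2.54, 2.54]. Speed limits (rad/s): [2.39, 2.39, 3.01, 3.14, 3.14, 3.14].

### API

Orientations are given as a 3x3 rotation matrix whose columns are the frame's x, y, z axes.
In Python, from rig import readout, optics, workorder gives the robot as it stands.
- The arm moves only by the tool drive_tool, never from a script. Its argument "moves" is a list that holds one entry, the list of rows, each a list of 6 numbers: the shift along the tool's x, y, z in units of 30 mm (1.0 is 30 mm), then the turn, a rotation vector about the tool's x, y, z in degrees. A call has 1 to 5 rows; each row shifts and turns the commanded pose from where the row before left it, along the tool's axes as they then stand; what a row does not reach is not made up. A row lasts 1/12 s, in which the tool goes at most 41.7 mm and 7.16 degrees, less where a joint would pass 70% of its speed; a pose out of reach is approached as far as the arm can. A call is refused whole if a number of a shift passes 1 or a number of a turn 7.16, either way. A call with a gripper value outside its range is refused whole. "grip" is the finger opening in mm, from 0 to 85.4, set as the call begins (left out, the last holds). The fingers move at their own pace and stop on an object; "force" is the grip in N (left out, the last holds). Time passes only in rows, so rows that do not move let the fingers close. It gives the time, the measured TCP pose, the force, the opening and the grip force at its end, in the units of the state.
- readout.read_state(): the state, without advancing time (a new reading comes with each control period).
- optics.capture(name): name is "scene" or "top" or "wrist"; returns a dict with "pixels" (420x560x3 uint8, blue, green, red), "fx", "fy", "cx", "cy" (pixels), "R" (3x3) and "t" (3): a world point X has camera coordinates R X + t; the wrist camera has in their place "tool_from_camera" (4x4, takes a point from camera to tool coordinates, whose origin is the TCP and whose axes are the flange's). Camera axes: x right, y down, z forward; pixel columns grow to the right and rows downward; lengths in mm; the calibration is good to about 2 mm. A picture is of the moment at which its call begins: read the wrist's pose just before it. There is no depth.
- workorder.job_done(): hands the job in; it is judged then, once.
The state is a dict: "time_s": time; "joint_pos": joint angles; "qd": joint speeds; "joint_torque": joint torques, N m; "ee_pos": TCP position; "eef_rot": TCP orientation; "wrist_force": force on the tool from outside, world axes, zero at the start; "moment": the same for the moment, N m; "finger_gap": finger opening in mm; "grasp_force": force on a finger pad.
Only numpy, scipy, OpenCV 4.12 (cv2) and the standard library are available. Lean on these libraries where they do the work, as an engineer would, in place of code of your own. Each camera call takes 0.05 s, during which the arm holds its last target. There are 200 camera calls.

### The job

With fingertips only, push the white plaster mould along its rails until it is fully home against the end stop, and then push the clamp's red lever over past its dead point until it snaps down and locks the mould. Do not pick up or lift the mould, and leave the things standing around the jig where they are.

Things in the scene. Friction and masses are not known exactly. Their poses are not given: they have to be found in the camera images.
- jig: Jig fixed to the table: dark wooden plate 340 x 150 mm, 12 thick, from x = -210 to 130 in its frame; origin at table height (lengths in mm). x: slide direction, towards stop and clamp; y across, z up. Aluminium rails (inner faces y = +-58, top 22 above the table) from x = -208 to 20. Toggle clamp beyond the stop: two steel cheeks, x = 58 to 92, y within +-22, top 98 above the table.
- stop_face (a point): Middle of the end stop's face towards the mould, at jig x = 20 mm, y = 0, 23 mm above the table. The stop is an aluminium bar across the jig, 12 mm thick, its top 34 mm above the table. Axes as the jig's.
- mould: White plaster block with a round cavity, 120 (x) x 110 (y) x 40 mm, about 0.6 kg, loose on the jig plate between the rails (3 mm play each side), axes as the jig's. Origin: centre of underside, 12 mm above the table. Starts 35 to 85 mm short of the stop; home, its +x face touches the stop (origin at jig x = -40 mm). Slides with roughly 2 to 8 N.
- clamp_lever (a joint): Lever angle (rad) = angle of the handle from upright, towards jig +x and down, plus 0.15. Starts open, at 0. Dead point at about 0.9: let go short of it, the lever springs back to 0; past it, it snaps by itself to its rest at 1.5 (77 degrees from upright), locked. Takes up to about 8 N at the middle of the red sleeve.
- lever_hinge (a point): Centre of the lever's hinge: jig x = 75 mm, y = 0, 85 mm above the table; the hinge axis runs along the jig's y.
- lever_tip (a point): Free end of the red handle, on its centre line, 122 mm from the hinge. The handle is a round red sleeve 22 mm in diameter, from 42 to 122 mm from the hinge. The point's z axis runs outward along the handle.
- clamp_foot: Black rubber foot, 20 mm in diameter, sprung, under the clamp's steel arm. Origin: middle of its underside. The arm reaches 90 mm from the hinge towards the mould and is driven by the lever: raised 0.45 rad when open (the mould slides clear beneath), level when locked, the foot then pressing with about 7 N on the mould's top near its front edge (jig x = -3 mm).
- slip_jar: Bystander: small amber glass jar with a black cap, 48 wide, 55 tall, standing beyond the jig (mm); origin: centre of its underside.
- wood_rib: Bystander: flat wooden potter's rib, 100 x 45 x 8, lying between the jig and the robot (mm); origin: centre of its underside.
- glaze_brush: Bystander: brush lying beyond the jig; origin: at its middle, on the underside.
- red_cup: Bystander: open red cup, 68 wide, 75 tall (mm); origin: centre of its underside.
- white_bowl: Bystander: white bowl, 130 wide, 55 tall (mm); origin: centre of its underside.
- pear_pot: Bystander: terracotta pear-shaped pot, 100 wide, 104 tall (mm); origin: centre of its underside.
- glaze_can: Bystander: black can, 66 wide, 80 tall (mm); origin: centre of its underside.
There are look-alikes about, which are no part of the job. Leave any purple look-alike of the mould alone.

How it is judged (in metres and radians):
On the way, in this order (a step that is already met when the one before it is completed fails the run):
1. the mould is pushed home against the stop while the lever is still open (x of mould in the frame of jig above -0.0435 m and angle between the x axis of mould and the x axis of jig, either way round below 0.06 rad and z of mould in the frame of jig below 0.016 m and value of joint clamp_lever below 0.7 rad), for 0.2 s.
2. the lever is past its dead point and down on its rest, the foot pressing on the seated mould (x of mould in the frame of jig above -0.0435 m and angle between the x axis of mould and the x axis of jig, either way round below 0.06 rad and z of mould in the frame of jig below 0.016 m and value of joint clamp_lever above 1.42 rad and contact force between clamp_foot and mould above 3 N), for 0.2 s.
At the end, for the whole second after the job is handed in: The mould is within 3.5 mm of its end stop, square between the rails (within 0.06 rad) and flat on the plate; the lever is locked (over 1.42 rad) and the foot presses on the mould with more than 3 N; the mould is at rest (all of step 2 and linear speed of mould below 0.02 m/s); the robot touches nothing.
It fails at once if the mould is lifted or tipped (more than 12 mm off the plate or 0.15 rad) (z of mould in the frame of jig above 0.024 m or angle between mould's own z axis and vertical above 0.15 rad).
It fails at once if a bystander is moved more than 20 mm (distance of any of slip_jar, wood_rib, glaze_brush, red_cup, white_bowl, pear_pot, glaze_can from where it was at the start of the episode above 0.02 m).
It also fails if it takes over 58 s, if anything falls off the work surface, if the arm or the gripper's body presses on something with over 40 N, if the wrist force passes 120 N, or if a joint passes its speed limit or range.

## Working session

There is one attempt and no reset: what is moved stays moved. The work goes in short steps, Python scripts to look and compute and a tool call to move; the robot and the scene stay as the last step left them, time stands still between calls to the robot, and variables do not carry over. Pictures are saved under pics/ and viewed, at most 10 in all, crops included, and the job is handed in when it is done.

Besides the shell and the picture viewer there is one more tool, called as name([rows], argument=value, ...), one row to a line, values as JSON. drive_tool: Moves the arm, as the interface text tells. Its arguments: {"type":"object","properties":{"moves":{"type":"array"},"grip":{"type":"number"},"force":{"type":"number"}},"required":["moves"]}

```bash
mkdir -p pics; ls; python3 - <<'E'
from rig import readout, optics
import cv2, numpy as np
s=readout.read_state();print(s)
for n in("scene","top"):
    c=optics.capture(n);cv2.imwrite(f"pics/{n}0.png",c["pixels"]);np.savez(f"{n}.npz",**{k:np.array(v) for k,v in c.items()})
    print(n,c["fx"],c["cx"],c["cy"],-np.array(c["R"]).T@c["t"])
E
```

```text
pics
{'time_s': 0.0, 'joint_pos': array([-1.20299840e+00,  4.23831766e-01,  1.63070120e+00,  1.13734272e-05,
        1.08859251e+00, -1.90240868e-02]), 'qd': array([-0.00102054,  0.00123856,  0.00143173, -0.00067296,  0.0005559 ,
       -0.00024537]), 'joint_torque': array([-3.32264917e-04, -5.57377982e+01, -2.81749499e+01, -1.16967167e-04,
        7.34064903e-03, -8.68584436e-06]), 'ee_pos': array([ 235.5943927 , -578.30198577,  230.54695495]), 'eef_rot': array([[ 9.26114623e-01,  3.77241848e-01, -5.41741138e-04],
       [ 3.77242235e-01, -9.26113514e-01,  1.43393218e-03],
       [ 3.92254368e-05, -1.53235320e-03, -9.99998825e-01]]), 'wrist_force': array([0.19873102, 0.19465541, 0.30447641]), 'moment': array([-0.0338865 , -0.02772102, -0.01954169]), 'grasp_force': 0.0, 'finger_gap': 85.68965779014079}
scene 406.8181705514223 278.13131405501605 205.0907558519342 [1331.51727129 -630.37461334  918.99838738]
top 500.59299281419965 283.98585901135203 221.42796242785573 [ 264.11966468    8.09146881 1737.36920186]
```

View pics/scene0.png

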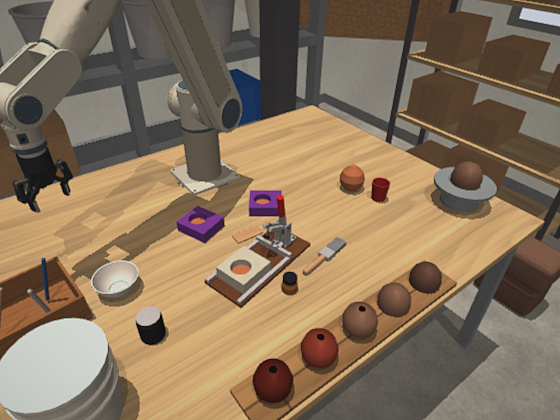

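View pics/top0.png

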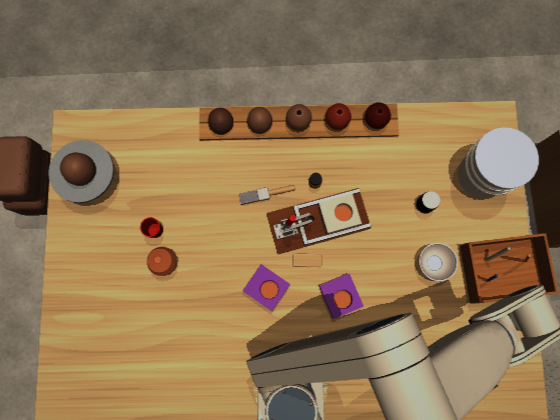

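The scene picture shows the white mould at (243,267) and the clamp's red lever at (281,207). In the top picture they are at (343,212) and (293,217). Things that could be mistaken for the mould are the purple blocks at top (266,288) and (342,297). The red cup at (151,228) could be mistaken for the lever. I choose the white block between the rails and will check it in a close crop.

```bash
python3 - <<'E'
import cv2
a=cv2.imread("pics/top0.png")[165:275,235:385]
cv2.imwrite("pics/crop.png",cv2.resize(a,None,fx=5,fy=5,interpolation=cv2.INTER_CUBIC))
E
```

```text
(no output)
```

View pics/crop.png

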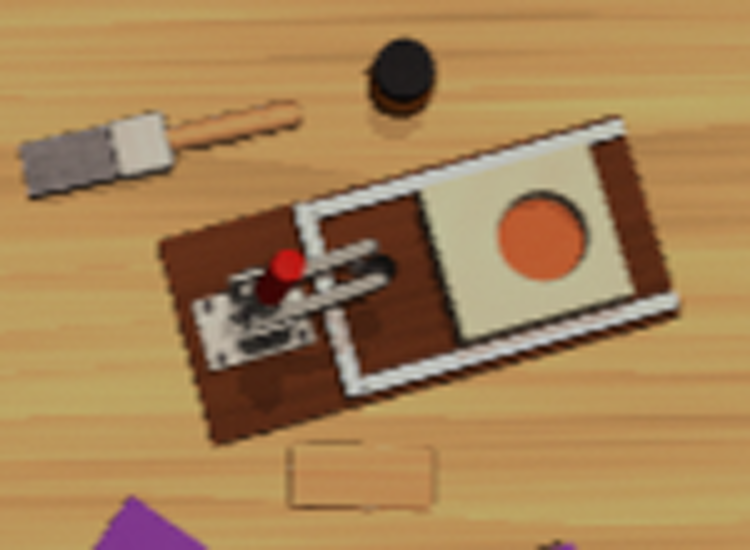

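The crop confirms the white mould between the aluminium rails, with its cavity at (543,237). The lever tip is at (290,265), and the plate corners are at (160,243), (213,445), (683,312) and (625,118). The jar and brush stand on the far side, the rib on the near side.

```bash
cat > h.py <<'E'
import numpy as np
from scipy.optimize import least_squares
def load(n): return dict(np.load(f"{n}.npz"))
def proj(c,X):
    p=c["R"]@np.asarray(X,float)+c["t"]; return np.array([c["fx"]*p[0]/p[2]+c["cx"],c["fy"]*p[1]/p[2]+c["cy"]])
def jw(q,P):
    c,s=np.cos(q[2]),np.sin(q[2]); return np.array([q[0]+c*P[0]-s*P[1],q[1]+s*P[0]+c*P[1],P[2]])
E
python3 - <<'E'
from h import *
import cv2
c=load("top")
un=lambda p:np.array([235+(p[0]+.5)/5-.5,165+(p[1]+.5)/5-.5])
J=[((130,-75,12),(160,243)),((130,75,12),(213,445)),((-210,75,12),(683,312)),((-210,-75,12),(625,118)),((20,-64,30),(300,208)),((26,64,26),(350,392))]
M=[((60,-55),(418,190)),((60,55),(460,342)),((-60,55),(632,297)),((-60,-55),(590,145))]
def r(q):
    a=[proj(c,jw(q,P))-un(p) for P,p in J]+[proj(c,jw(q,(P[0]+q[3],P[1],52)))-un(p) for P,p in M]
    return np.ravel(a)
s=least_squares(r,[500,0,1.7,-100],loss="soft_l1",x_scale=[100,100,.1,100]);q=s.x
print(q,r(q).round(1).reshape(-1,2).tolist())
tip=jw(q,(75-122*np.sin(.15),0,85+122*np.cos(.15)));print("tip",tip,proj(c,tip),un((290,265)))
# jig pose overlay on the scene
sc=load("scene");im=sc["pixels"].copy()
for P in [(130,-75,12),(130,75,12),(-210,75,12),(-210,-75,12)]+[(P[0]+q[3],P[1],52) for P,_ in M]+[(75-122*np.sin(.15),0,85+122*np.cos(.15))]:
    u=proj(sc,jw(q,P));cv2.circle(im,tuple(int(v*16) for v in u),16,(255,255,0),-1,cv2.LINE_AA,4)
cv2.imwrite("pics/ov.png",cv2.resize(im[170:310,190:350],None,fx=4.5,fy=4.3,interpolation=cv2.INTER_CUBIC))
np.save("q.npy",q)
for n,p in(("jar",(400,75)),("rib",(362,476)),("brushend",(300,110))):
    # table ray
    d=c["R"].T@np.array([(un(p)[0]-c["cx"])/c["fx"],(un(p)[1]-c["cy"])/c["fy"],1]);o=-c["R"].T@c["t"]
    X=o+d*(-o[2]/d[2]);k=q[2];v=X[:2]-q[:2];print(n,X,"jig",[v@[np.cos(k),np.sin(k)],v@[-np.sin(k),np.cos(k)]])
E
```

```text
[ 552.51002134  -75.39088954    1.81419136 -112.58373947] [[-0.7, -0.5], [-0.2, 0.2], [-0.0, 1.5], [-0.7, -0.2], [2.5, 0.4], [0.7, -0.5], [0.1, -0.2], [0.5, -0.0], [-0.1, -0.1], [-0.8, -0.1]]
tip [538.82885971 -20.29557359 205.63007151] [292.49313607 217.90096345] [292.6 217.6]
jar [ 713.03369258 -106.34060096    0.        ] jig [np.float64(-68.72351979377294), np.float64(-148.3334469838407)]
rib [426.73548866 -71.03046971   0.        ] jig [np.float64(34.54343106677843), np.float64(121.01651829806391)]
brushend [688.87225759 -34.28173727   0.        ] jig [np.float64(7.034316610978706), np.float64(-142.2502733431922)]
```

View pics/ov.png

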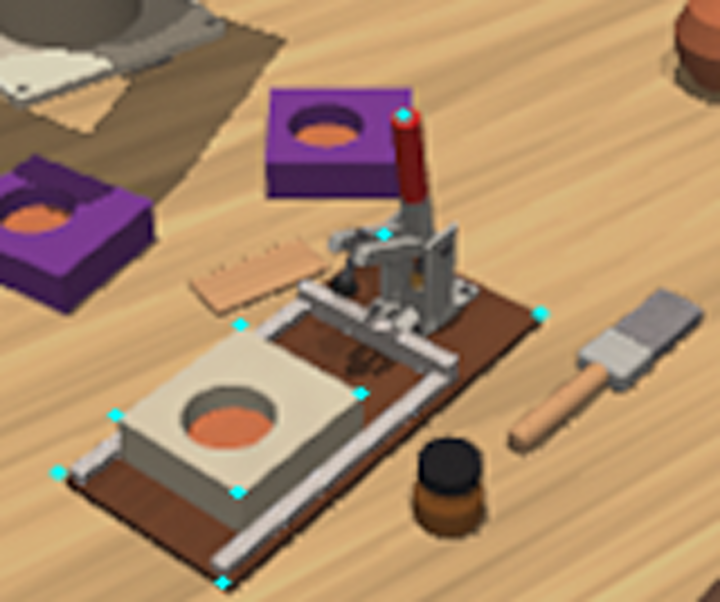

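The projected jig and lever points match both pictures. The mould sits about 73 mm short of the stop. I'll move over behind it now.

drive_tool([
  [[0.95, -0.3, 0, 0, 0, 0], [0.95, -0.3, 0, 0, 0, 0], [0.95, -0.3, 0, 0, 0, 0], [0.95, -0.3, 0, 0, 0, 0], [0.95, -0.3, 0, 0, 0, 0]],
], grip=50)

```text
time_s: 0.52
ee_pos: [351.4, -482.2, 230.9]
eef_rot: [[0.926, 0.377, -0.0], [0.377, -0.926, 0.001], [-0.0, -0.001, -1.0]]
wrist_force: [0.6, -0.5, -1.2]
finger_gap: 49.9
grasp_force: 0.0
```

drive_tool([
  [[0.95, -0.3, 0, 0, 0, 0], [0.95, -0.3, 0, 0, 0, 0], [0.95, -0.3, 0, 0, 0, 0], [0.95, -0.3, 0, 0, 0, 0], [0.95, -0.3, 0, 0, 0, 0]],
])

```text
time_s: 0.93
ee_pos: [466.6, -386.7, 230.9]
eef_rot: [[0.926, 0.377, -0.001], [0.377, -0.926, 0.001], [-0.0, -0.001, -1.0]]
wrist_force: [0.1, -0.3, -0.6]
finger_gap: 50.1
grasp_force: 0.0
```

drive_tool([
  [[0.95, -0.3, 0, 0, 0, 0], [0.95, -0.3, 0, 0, 0, 0], [0.95, -0.3, 0, 0, 0, 0], [0.95, -0.3, 0, 0, 0, 0], [0.95, -0.3, 0, 0, 0, 0]],
])

```text
time_s: 1.35
ee_pos: [581.6, -291.2, 230.9]
eef_rot: [[0.926, 0.377, -0.001], [0.377, -0.926, 0.0], [-0.001, -0.001, -1.0]]
wrist_force: [-0.7, -0.9, -0.3]
finger_gap: 50.3
grasp_force: 0.0
```

drive_tool([
  [[0, 0, 0, 0, 0, -6.8], [0, 0, 0, 0, 0, -6.8], [0, 0, 0, 0, 0, -6.8], [0, 0, 0, 0, 0, -6.8], [0, 0, 0, 0, 0, -6.8]],
])

```text
time_s: 1.77
ee_pos: [580.6, -292.2, 230.7]
eef_rot: [[0.552, 0.834, -0.001], [0.834, -0.552, 0.0], [-0.0, -0.001, -1.0]]
wrist_force: [0.3, -0.0, 1.1]
finger_gap: 49.9
grasp_force: 0.0
```

drive_tool([
  [[0, 0, 0, 0, 0, -6.8], [0, 0, 0, 0, 0, -6.8], [0, 0, 0, 0, 0, -6.8], [0, 0, 0, 0, 0, -6.8], [0, 0, 0, 0, 0, -6.8]],
])

```text
time_s: 2.18
ee_pos: [580.5, -292.4, 230.8]
eef_rot: [[-0.009, 1.0, -0.001], [1.0, 0.009, 0.0], [0.0, -0.001, -1.0]]
wrist_force: [1.2, 0.6, 0.7]
finger_gap: 50.0
grasp_force: 0.0
```

drive_tool([
  [[0, 0, 0, 0, 0, -6.8], [0, 0, 0, 0, 0, -6.8], [0, 0, 0, 0, 0, 0], [0, 0, 0, 0, 0, 0]],
])

```text
time_s: 2.52
ee_pos: [580.5, -292.4, 230.9]
eef_rot: [[-0.234, 0.972, -0.001], [0.972, 0.234, 0.0], [0.001, -0.001, -1.0]]
wrist_force: [-0.6, -0.2, -0.6]
finger_gap: 50.1
grasp_force: 0.0
```

```bash
cat >> h.py <<'E'
def where():
    from rig import readout
    s=readout.read_state();q=np.load("q.npy");k=q[2];v=s["ee_pos"][:2]-q[:2];R=s["eef_rot"]
    ax=np.array([np.cos(k),np.sin(k)])
    print("t",round(s["time_s"],2),"jig",[round(float(a),1) for a in (v@ax, v@[-ax[1],ax[0]], s["ee_pos"][2])],"yawerr deg",round(float(np.degrees(np.arctan2(R[1,0],R[0,0])-k)),2),"zaxis",R[:,2].round(3),"F",s["wrist_force"].round(1),"gap",round(s["finger_gap"],1))
E
python3 -c "import h;h.where()"
```

```text
t 2.52 jig [-217.4, 25.1, 230.9] yawerr deg -0.39 zaxis [-0.001  0.    -1.   ] F [-0.6 -0.2 -0.6] gap 50.1
```

drive_tool([
  [[0.3, 0.83, 0, 0, 0, -0.4], [0, 0, 0.8, 0, 0, 0], [0, 0, 1, 0, 0, 0], [0, 0, 1, 0, 0, 0], [0, 0, 1, 0, 0, 0]],
])

```text
time_s: 2.93
ee_pos: [602.9, -277.7, 116.3]
eef_rot: [[-0.241, 0.971, 0.001], [0.971, 0.241, -0.0], [-0.0, 0.0, -1.0]]
wrist_force: [0.7, -0.7, 0.3]
finger_gap: 49.8
grasp_force: 0.0
```

drive_tool([
  [[0, 0, 0.8, 0, 0, 0], [0, 0, 0.6, 0, 0, 0], [0, 0, 0, 0, 0, 0]],
])

```text
time_s: 3.18
ee_pos: [600.0, -276.5, 70.8]
eef_rot: [[-0.241, 0.97, -0.007], [0.97, 0.241, 0.003], [0.005, -0.006, -1.0]]
wrist_force: [-1.1, 0.6, 0.3]
finger_gap: 50.6
grasp_force: 0.0
```

```bash
python3 - <<'E'
import h,cv2
from rig import optics
h.where()
cv2.imwrite("pics/s1.png",cv2.resize(optics.capture("scene")["pixels"][170:310,190:350],None,fx=4.5,fy=4.2,interpolation=cv2.INTER_CUBIC))
E
```

```text
t 3.18 jig [-206.6, 2.3, 70.8] yawerr deg 0.02 zaxis [-0.007  0.003 -1.   ] F [-1.1  0.6  0.3] gap 50.6
```

View pics/s1.png

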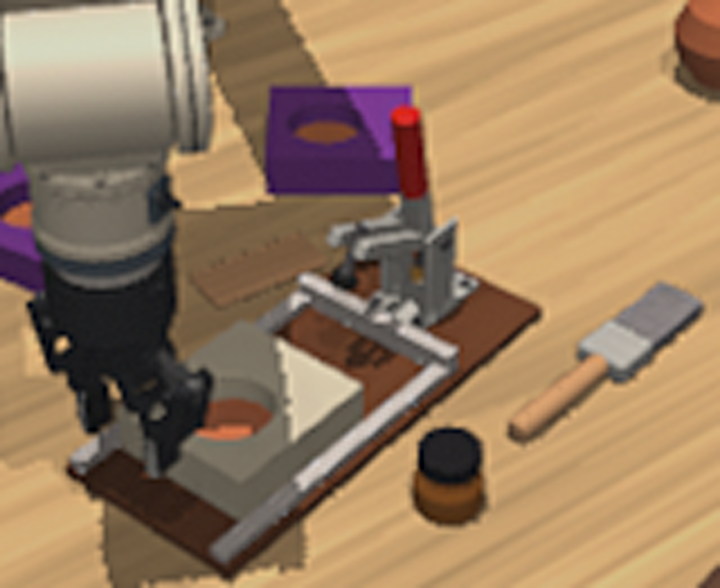

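The open fingers are behind the mould, near (155,440), and not touching it. I go down another 46 mm and then push.

drive_tool([
  [[0, 0, 0.8, 0, 0, 0], [0, 0, 0.7, 0, 0, 0], [0.3, 0.07, 0, 0, 0, 0], [0.3, 0, 0, 0, 0, 0], [0, 0, 0, 0, 0, 0]],
])

```text
time_s: 3.65
ee_pos: [600.8, -258.2, 31.9]
eef_rot: [[-0.245, 0.97, 0.001], [0.97, 0.245, 0.0], [-0.0, 0.001, -1.0]]
wrist_force: [0.2, -1.5, 0.0]
finger_gap: 49.7
grasp_force: 0.0
```

drive_tool([
  [[0.2, 0, 0, 0, 0, 0], [0.2, 0, 0, 0, 0, 0], [0.2, 0, 0, 0, 0, 0], [0.2, 0, 0, 0, 0, 0], [0.2, 0, 0, 0, 0, 0]],
])

```text
time_s: 4.07
ee_pos: [595.0, -231.8, 32.4]
eef_rot: [[-0.245, 0.97, 0.005], [0.97, 0.245, -0.003], [-0.004, 0.004, -1.0]]
wrist_force: [1.3, -7.0, 5.1]
finger_gap: 50.2
grasp_force: 3.0
```

```bash
python3 -c "import h;h.where()"
```

```text
t 4.07 jig [-162.1, -3.5, 32.4] yawerr deg 0.21 zaxis [ 0.005 -0.003 -1.   ] F [ 1.3 -7.   5.1] gap 50.2
```

drive_tool([
  [[0.2, 0, 0, 0, 0, 0], [0.2, 0, 0, 0, 0, 0], [0.2, 0, 0, 0, 0, 0], [0.2, 0, 0, 0, 0, 0], [0.2, 0, 0, 0, 0, 0]],
])

```text
time_s: 4.48
ee_pos: [587.8, -202.7, 32.3]
eef_rot: [[-0.245, 0.97, 0.005], [0.97, 0.245, -0.003], [-0.004, 0.004, -1.0]]
wrist_force: [1.3, -6.0, 5.1]
finger_gap: 50.0
grasp_force: 3.1
```

drive_tool([
  [[0.1, 0, 0, 0, 0, 0], [0.1, 0, 0, 0, 0, 0], [0.1, 0, 0, 0, 0, 0], [0.1, 0, 0, 0, 0, 0]],
])

```text
time_s: 4.82
ee_pos: [584.7, -191.1, 32.2]
eef_rot: [[-0.245, 0.97, 0.005], [0.97, 0.245, -0.002], [-0.003, 0.004, -1.0]]
wrist_force: [2.1, -6.5, 5.8]
finger_gap: 50.1
grasp_force: 3.3
```

```bash
python3 -c "import h;h.where()"
```

```text
t 4.82 jig [-120.1, -3.4, 32.2] yawerr deg 0.22 zaxis [ 0.005 -0.002 -1.   ] F [ 2.1 -6.5  5.8] gap 50.1
```

About 9 mm to go. I continue slowly and watch the force.

drive_tool([
  [[0.07, 0, 0, 0, 0, 0], [0.07, 0, 0, 0, 0, 0], [0.06, 0, 0, 0, 0, 0], [0.05, 0, 0, 0, 0, 0]],
])

```text
time_s: 5.15
ee_pos: [582.9, -183.8, 32.1]
eef_rot: [[-0.245, 0.97, 0.004], [0.97, 0.245, -0.002], [-0.003, 0.004, -1.0]]
wrist_force: [1.0, -6.3, 4.4]
finger_gap: 49.8
grasp_force: 3.2
```

drive_tool([
  [[0.03, 0, 0, 0, 0, 0], [0.03, 0, 0, 0, 0, 0], [0.03, 0, 0, 0, 0, 0]],
])

```text
time_s: 5.4
ee_pos: [582.2, -181.3, 32.1]
eef_rot: [[-0.245, 0.97, 0.004], [0.97, 0.245, -0.002], [-0.003, 0.004, -1.0]]
wrist_force: [0.8, -5.8, 4.6]
finger_gap: 49.7
grasp_force: 3.3
```

```bash
python3 -c "import h;h.where()"
```

```text
t 5.4 jig [-109.9, -3.3, 32.1] yawerr deg 0.22 zaxis [ 0.004 -0.002 -1.   ] F [ 0.8 -5.8  4.6] gap 49.7
```

Not at the stop yet, so I keep going in small steps.

drive_tool([
  [[0.03, 0, 0, 0, 0, 0], [0.03, 0, 0, 0, 0, 0], [0.03, 0, 0, 0, 0, 0]],
])

```text
time_s: 5.65
ee_pos: [582.5, -180.0, 32.2]
eef_rot: [[-0.246, 0.969, 0.007], [0.969, 0.246, -0.005], [-0.006, 0.005, -1.0]]
wrist_force: [2.8, -17.5, 0.1]
finger_gap: 49.8
grasp_force: 8.6
```

drive_tool([
  [[0.03, 0, 0, 0, 0, 0], [0.03, 0, 0, 0, 0, 0], [0.03, 0, 0, 0, 0, 0]],
])

```text
time_s: 5.9
ee_pos: [582.6, -179.8, 32.6]
eef_rot: [[-0.247, 0.969, 0.009], [0.969, 0.247, -0.008], [-0.01, 0.006, -1.0]]
wrist_force: [2.4, -29.2, 0.8]
finger_gap: 50.3
grasp_force: 14.4
```

```bash
python3 -c "import h;h.where()"
```

```text
t 5.9 jig [-108.6, -4.1, 32.6] yawerr deg 0.35 zaxis [ 0.009 -0.008 -1.   ] F [  2.4 -29.2   0.8] gap 50.3
```

The mould is stalled against the stop at 29 N, so it's home. Now I back off, rise and close the fingers.

drive_tool([
  [[-0.3, 0, 0, 0, 0, 0], [-0.6, 0, 0, 0, 0, 0], [-0.3, 0, 0, 0, 0, 0], [0, -0.1, -0.8, 0, 0, 0], [0, 0, -1, 0, 0, 0]],
])

```text
time_s: 6.32
ee_pos: [582.5, -210.7, 82.2]
eef_rot: [[-0.243, 0.97, -0.006], [0.97, 0.243, 0.003], [0.004, -0.005, -1.0]]
wrist_force: [0.3, -0.7, 0.4]
finger_gap: 50.2
grasp_force: 0.0
```

drive_tool([
  [[0, 0, -1, 0, 0, 0], [0, 0, -1, 0, 0, 0], [0, 0, -1, 0, 0, 0], [0, 0, -0.4, 0, 0, 0], [0, 0, 0, 0, 0, 0]],
], grip=0)

```text
time_s: 6.73
ee_pos: [586.8, -211.5, 189.8]
eef_rot: [[-0.244, 0.97, 0.006], [0.97, 0.244, -0.002], [-0.003, 0.005, -1.0]]
wrist_force: [0.4, 0.6, -1.0]
finger_gap: 0.1
grasp_force: 0.0
```

```bash
python3 - <<'E'
import h,cv2
from rig import optics
h.where()
a=cv2.resize(optics.capture("top")["pixels"][165:275,235:385],None,fx=2.6,fy=2.6,interpolation=cv2.INTER_CUBIC)
b=cv2.resize(optics.capture("scene")["pixels"][170:310,190:350],(390,286),interpolation=cv2.INTER_CUBIC)
cv2.imwrite("pics/s2.png",cv2.hconcat([a,b]))
E
```

```text
t 6.73 jig [-140.3, -0.5, 189.8] yawerr deg 0.2 zaxis [ 0.006 -0.002 -1.   ] F [ 0.4  0.6 -1. ] gap 0.1
```

View pics/s2.png

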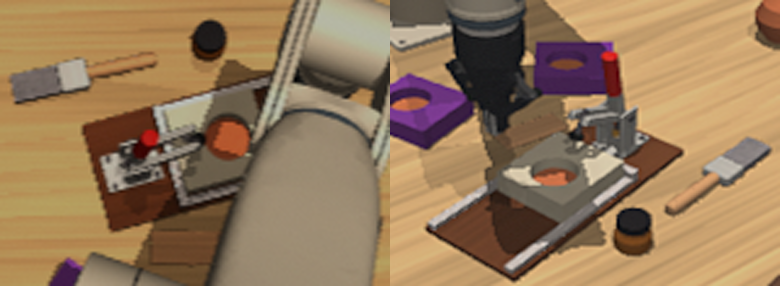

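The mould is flush against the stop in both views, and the lever is still upright at (150,140) and (612,75). Next I move up to the lever.

drive_tool([
  [[0.9, 0, 0, 0, 0, 0], [0.9, 0, 0, 0, 0, 0], [0.9, 0, 0, 0, 0, 0], [0.9, 0, 0, 0, 0, 0], [0.9, 0, 0.3, 0, 0, 0]],
])

```text
time_s: 7.25
ee_pos: [551.0, -78.6, 176.1]
eef_rot: [[-0.244, 0.97, -0.002], [0.97, 0.244, 0.0], [0.001, -0.001, -1.0]]
wrist_force: [0.1, -0.0, -0.4]
finger_gap: 0.2
grasp_force: 0.0
```

drive_tool([
  [[0.5, 0, 0.1, 0, 0, 0], [0.2, 0, 0, 0, 0, 0], [0.1, 0, 0, 0, 0, 0], [0, 0, 0, 0, 0, 0]],
])

```text
time_s: 7.58
ee_pos: [546.1, -56.5, 173.9]
eef_rot: [[-0.245, 0.969, -0.001], [0.969, 0.245, -0.0], [0.0, -0.001, -1.0]]
wrist_force: [0.9, -1.5, -0.2]
finger_gap: -0.0
grasp_force: 0.0
```

```bash
python3 -c "import h;h.where()"
```

```text
t 7.58 jig [19.8, 1.7, 173.9] yawerr deg 0.25 zaxis [-0.001 -0.    -1.   ] F [ 0.9 -1.5 -0.2] gap -0.0
```

drive_tool([
  [[0.25, 0.03, 0, 0, 0, 0], [0.25, 0.03, 0, 0, 0, 0], [0.25, 0, 0, 0, 0, 0], [0.25, 0, 0, 0, 0, 0], [0.25, 0, 0, 0, 0, 0]],
])

```text
time_s: 8.0
ee_pos: [539.7, -20.0, 175.3]
eef_rot: [[-0.245, 0.97, 0.003], [0.97, 0.245, -0.001], [-0.002, 0.003, -1.0]]
wrist_force: [1.8, -7.1, 5.4]
finger_gap: -0.2
grasp_force: 3.8
```

drive_tool([
  [[0.25, 0, 0, 0, 0, 0], [0.25, 0, 0, 0, 0, 0], [0.25, 0, 0.03, 0, 0, 0], [0.25, 0, 0.05, 0, 0, 0], [0.25, 0, 0.05, 0, 0, 0]],
])

```text
time_s: 8.42
ee_pos: [530.6, 16.4, 171.7]
eef_rot: [[-0.245, 0.97, 0.003], [0.97, 0.245, -0.001], [-0.002, 0.003, -1.0]]
wrist_force: [2.3, -5.8, 1.5]
finger_gap: 0.2
grasp_force: 3.4
```

```bash
python3 -c "import h;h.where()"
```

```text
t 8.42 jig [94.4, -0.8, 171.7] yawerr deg 0.23 zaxis [ 0.003 -0.001 -1.   ] F [ 2.3 -5.8  1.5] gap 0.2
```

The lever is following at about 6 N. I carry on over the arc past the dead point.

drive_tool([
  [[0.25, 0, 0.08, 0, 0, 0], [0.25, 0, 0.1, 0, 0, 0], [0.25, 0, 0.12, 0, 0, 0], [0.25, 0, 0.14, 0, 0, 0], [0.22, 0, 0.16, 0, 0, 0]],
])

```text
time_s: 8.83
ee_pos: [520.0, 53.2, 152.2]
eef_rot: [[-0.244, 0.97, -0.0], [0.97, 0.244, 0.001], [0.001, -0.0, -1.0]]
wrist_force: [1.1, 0.3, -1.1]
finger_gap: 0.2
grasp_force: 0.0
```

drive_tool([
  [[0.2, 0, 0.2, 0, 0, 0], [0.2, 0, 0.2, 0, 0, 0], [0, 0, 0, 0, 0, 0]],
])

```text
time_s: 9.08
ee_pos: [516.1, 64.9, 138.9]
eef_rot: [[-0.246, 0.969, -0.003], [0.969, 0.246, 0.0], [0.001, -0.003, -1.0]]
wrist_force: [0.3, -0.1, -0.3]
finger_gap: 0.0
grasp_force: 0.0
```

```bash
python3 - <<'E'
import h,cv2
from rig import optics
h.where()
cv2.imwrite("pics/s3.png",cv2.resize(optics.capture("scene")["pixels"][170:310,190:350],None,fx=4,fy=4,interpolation=cv2.INTER_CUBIC))
E
```

```text
t 9.08 jig [144.9, 1.5, 138.9] yawerr deg 0.27 zaxis [-0.003  0.    -1.   ] F [ 0.3 -0.1 -0.3] gap 0.0
```

View pics/s3.png

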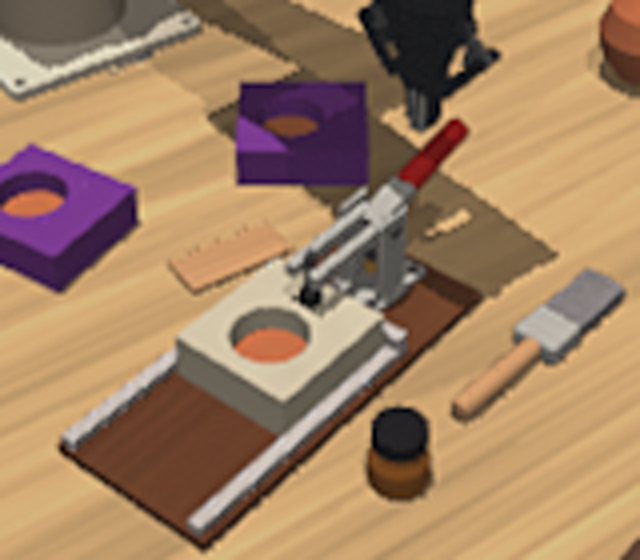

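The lever has gone over, with the red sleeve now at (435,155), and the foot is on the mould at (310,293). I retract and check the tip's pixel against the locked position.

drive_tool([
  [[0, 0, -0.8, 0, 0, 0], [0, 0, -1, 0, 0, 0], [0, 0, -1, 0, 0, 0], [0, 0, -0.8, 0, 0, 0], [0, 0, 0, 0, 0, 0]],
])

```text
time_s: 9.55
ee_pos: [520.6, 64.0, 253.6]
eef_rot: [[-0.244, 0.97, 0.009], [0.97, 0.244, 0.001], [-0.001, 0.009, -1.0]]
wrist_force: [0.6, 0.7, 1.3]
finger_gap: 0.0
grasp_force: 0.0
```

```bash
python3 - <<'E'
import h,cv2,numpy as np
from rig import optics
h.where()
q=np.load("q.npy");c=optics.capture("scene");im=c["pixels"].copy()
for L,col in((1.2,(255,0,255)),(1.35,(0,255,255)),(1.5,(0,255,0))):
    u=h.proj(c,h.jw(q,(75+122*np.sin(L-.15),0,85+122*np.cos(L-.15))));print(L,u, (u-[190,170])*4)
for P in((-40+60,-55,52),(-40+60,55,52),(-100,55,52),(-100,-55,52)):
    cv2.circle(im,tuple(int(v*16) for v in h.proj(c,h.jw(q,P))),12,(255,255,0),-1,cv2.LINE_AA,4)
cv2.imwrite("pics/s4.png",cv2.resize(im[170:310,190:350],None,fx=4,fy=4,interpolation=cv2.INTER_CUBIC))
E
```

```text
t 9.55 jig [143.0, -2.6, 253.6] yawerr deg 0.2 zaxis [ 0.009  0.001 -1.   ] F [0.6 0.7 1.3] gap 0.0
1.2 [302.58090028 194.45356647] [450.32360112  97.8142659 ]
1.35 [303.74589537 197.45223853] [454.9835815  109.80895413]
1.5 [304.42322279 200.96581869] [457.69289115 123.86327475]
```

View pics/s4.png

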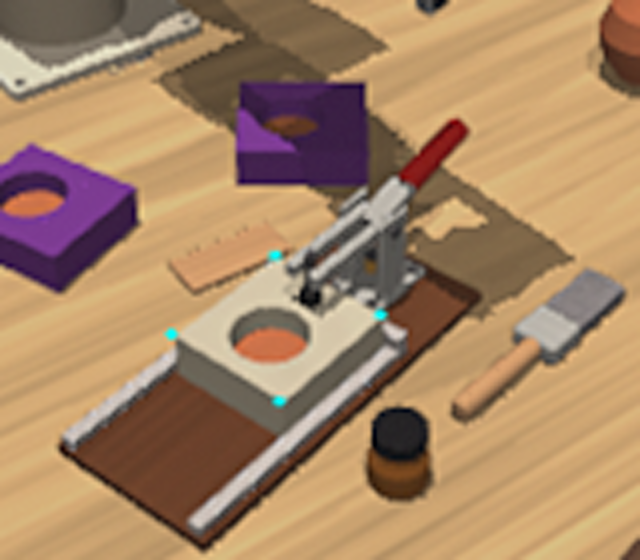

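The lever tip is at about (460,127); the locked position at 1.5 rad predicts (458,124). The mould corners match the home position, the bystanders haven't moved, and the arm is clear.

```bash
python3 -c "
from rig import workorder
print(workorder.job_done())"
```

```text
the job is handed in; nothing more can be done
None
```

The mould is home against the stop and the clamp lever is locked down on it, going by the force at the stop and the final picture; the arm is clear and the job is handed in, but no verdict came back.

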